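# Recover a peg from under the rack and load the peg magazine

## Task

A wooden peg has been lost under the low tool rack, where the hand cannot reach; a flat strip of wood is at hand for raking it out through the rack's open left end or its front. Get the peg out, lay the strip flat on the bench again, and drop the peg end first through the funnel of the peg magazine so that it stands at the bottom of the narrow well. Leave the red block, the tin and the slip of wood on the rack where they are.

Things in the scene. Friction and masses are not known exactly. Their poses are not given: they have to be found in the camera images.
- peg: the lost peg: pale wood, 13 mm square and 80 mm long, about 20 g, both ends alike. Origin at its middle, x along it. Starts flat on the bench under the rack's board, within 0.35 rad of the rack's length, its middle 65 mm left to 15 mm right of the rack's. Slides or tumbles when pushed. Let go level it lies across the funnel's rim; let it go tilted about 45 degrees, one end down over the throat
- rack: low wooden rack, fixed, turned up to 0.1 rad. Origin on the bench under its middle; x from front to back, y to its left. Board from x -33 to 39, y -110 to 110 mm, clear height 34 mm below, top at 47 mm. Back rail along all the back (inner face x = 26 mm), panel at the right end (inner face y = -98 mm); front (-x) and left end (+y) open, no posts. A low box stands 80 mm or more off its left end
- lath: flat strip of pale wood, 90 mm long, 30 mm wide, 12 mm thick, about 30 g, loose, lying flat on the bench left of the rack. Origin under its middle, y along its length, z up; both ends alike. Gripped across its width from above near one end, the rest reaches ahead as a flat probe. Chips lie heaped up to 60 mm in front of the rack, but 40 mm before it are clear, 80 mm at its right end
- magazine: peg magazine, fixed: an upright round steel tube with a funnel mouth on a square plywood base 90 mm wide and 12 mm high. Origin on the bench under the tube's axis, z up. The well is 27 mm in bore, its floor at 12 mm and its top (the throat) at 82 mm; from there the funnel widens at 60 degrees to its rim, 80 mm across outside and 72 mm inside, at 124 mm
- throat (a point): centre of the magazine's throat, where the funnel meets the well, 82 mm above the bench
- red_cube: bystander: reddish wooden block 38 x 40 x 46 mm on the bench, origin under its middle
- wax_tin: bystander: round dark tin 77 mm across, 40 mm high on the bench, origin under its middle
- slip_2: bystander: flat slip of wood 58 x 105 x 17 mm lying on top of the rack, origin under its middle

How it is judged:
On the way:
1. the peg is out from under the rack (its middle at least 15 mm beyond the board's left end or front edge) ((y of peg in the frame of rack above 0.125 m or x of peg in the frame of rack below -0.048 m)), for 0.2 s.
At the end, for the whole second after the job is handed in: The peg stands at rest at the bottom of the magazine's well: its middle within 12 mm of the well's axis and less than 62 mm above the bench, its length within 0.3 rad of the well's axis. The strip lies at rest flat on the bench (origin less than 12 mm above it, tilted less than 0.15 rad) (horizontal distance between peg and throat below 0.012 m and z of peg in the frame of magazine below 0.062 m and angle between the x axis of peg and the z axis of magazine, either way round below 0.3 rad and linear speed of each of peg, lath below 0.02 m/s and height (world z) of lath below 0.012 m and angle between lath's own z axis and vertical below 0.15 rad); the robot touches nothing.
It fails at once if the red block is moved by more than 20 mm (distance of red_cube from where it was at the start of the episode above 0.02 m).
It fails at once if the tin is moved by more than 20 mm (distance of wax_tin from where it was at the start of the episode above 0.02 m).
It fails at once if the slip of wood on the rack is moved by more than 20 mm (distance of slip_2 from where it was at the start of the episode above 0.02 m).
It also fails if it takes over 70 s, if anything falls off the work surface, if the arm or the gripper's body presses on something with over 40 N, if the wrist force passes 120 N, or if a joint passes its speed limit or range.

## Robot

A 6-joint arm with a two-finger parallel gripper is mounted at the origin on a cart in front of the work surface, level with it; the furniture and walls round the work are solid. World frame = base frame: x ahead of the robot, y to its left, z up, the work surface at z = 0. Lengths are in m, angles in rad, forces in N, time in s.
With the tool pointing down it reaches from about 0.275 to 0.725 m from the base axis. Payload 5.6 kg.
Tool frame: the origin (TCP) lies at the very end of the fingers, on their centre line; the grasp point (between the pads) lies 19 mm behind it; z points along the fingers, y is the line along which they close (so a half turn about z gives the same grasp; the last joint's range is limited). The gripper opens to 85 mm and grips with 20 to 120 N. Pads are 22 mm wide; open, the fingers measure 114 mm over their backs; the gripper's body (76 mm by 85 mm) begins 54 mm behind the grasp point. The pads swing forward as they close: fully open they stand 13 mm farther back than shut.
Start: joints at [-0.848, 0.255, 0.108, 0, -1.424, -0.285], TCP at [0.233, -0.498, 0.231] pointing down, gripper open.
Joint ranges: [-2.95, 2.95], [-1.21, 1.97], [-1.09, 1.5], [-2.87, 1.71], [-2.94, -0.07], [-3.05, 3.05]. Speed limits (rad/s): [2.57, 2.57, 3.14, 3.14, 3.14, 3.14].

## Interface

Orientations are given as a 3x3 rotation matrix whose columns are the frame's x, y, z axes.
In Python, from bench import r gives the robot as it stands.
- The arm moves only by the shell command python3 nudge.py 'ROWS' [OPENING] [FORCE]. ROWS is a JSON list of rows, 1 to 20 of them, each of 4 numbers: dx, dy, dz in m, then a turn about the tool's z in rad; each row shifts and turns the commanded pose from where the row before left it, along the tool's axes as they then stand; what a row does not reach is not made up. A row lasts 1/12 s, in which the tool goes at most 0.0417 m and 0.125 rad, less where a joint would pass 70% of its speed; a pose out of reach is approached as far as the arm can. OPENING is the opening from 0.0 (shut) to 1.0 (fully open), set as the command begins (- or left out keeps the last). The fingers move at their own pace and stop on an object; FORCE is the grip in N (left out, the last holds). Time passes only in rows, so rows that do not move let the fingers close. It prints the time, the measured TCP pose, the force, the opening and the grip force at its end.
- r.observe(): the state, without advancing time (a new reading comes with each control period).
- r.snapshot(name): name is "side" or "top"; returns a dict with "image" (420x560x3 uint8, red, green, blue), "camera_matrix" (3x3 intrinsics, pixels), "R" (3x3) and "t" (3): a world point X has camera coordinates R X + t. Camera axes: x right, y down, z forward; pixel columns grow to the right and rows downward; lengths in m; the calibration is good to about 2 mm. A picture is of the moment at which its call begins. There is no depth.
- r.finish_job(): hands the job in; it is judged then, once.
The state is a dict: "clock": time; "joints": joint angles; "joint_vel": joint speeds; "tau": joint torques, N m; "tool_pos": TCP position; "orientation": TCP orientation; "wrist_force": force on the tool from outside, world axes, zero at the start; "wrist_torque": the same for the moment, N m; "finger_gap": opening from 0.0 (shut) to 1.0 (fully open); "finger_force": force on a finger pad.
Only numpy, scipy, OpenCV 4.12 (cv2) and the standard library are available. Lean on these libraries where they do the work, as an engineer would, in place of code of your own. Each camera call takes 0.05 s, during which the arm holds its last target. There are 200 camera calls.

## Working session

There is one attempt and no reset: what is moved stays moved. The work goes in short steps, Python scripts to look and compute and a shell command to move; the robot and the scene stay as the last step left them, time stands still between calls to the robot, and variables do not carry over. Pictures are saved under pics/ and viewed, at most 10 in all, crops included, and the job is handed in when it is done.

```bash
ls; mkdir -p pics; cat > h.py <<'E'
import numpy as np, cv2
from bench import r
def snap(n,f=None):
    s=r.snapshot(n)
    if f: cv2.imwrite('pics/'+f,cv2.cvtColor(s['image'],cv2.COLOR_RGB2BGR))
    return s
def ray(s,px,z):
    K=np.array(s['camera_matrix']);R=np.array(s['R']);t=np.array(s['t'])
    c=-R.T@t; d=R.T@np.linalg.inv(K)@np.array([px[0],px[1],1.])
    return c+d*(z-c[2])/d[2]
def proj(s,X):
    p=np.array(s['camera_matrix'])@(np.array(s['R'])@np.array(X)+np.array(s['t'])); return p[:2]/p[2]
E
python3 - <<'E'
from h import *
for n in('top','side'):
    s=snap(n,n+'0.png'); np.savez(n+'0.npz',**{k:np.array(v) for k,v in s.items()})
    print(n,-np.array(s['R']).T@s['t'],np.array(s['R'])[2])
o=r.observe();print(o)
E
```

```text
bench.py
nudge.py
pics
top [ 0.47761077 -0.02818646  1.11591139] [ 0.08201362 -0.02972803 -0.99618774]
side [-0.11286616  1.0266141   0.67318384] [ 0.48532762 -0.76374959 -0.42560976]
{'clock': 0.1, 'joints': array([-8.48350623e-01,  2.55699121e-01,  1.07146250e-01, -3.91891171e-04,
       -1.42390773e+00, -2.84601150e-01]), 'joint_vel': array([ 1.25821183e-03, -1.95400195e-03,  2.99448609e-03,  4.11669602e-03,
        6.71499860e-05, -1.42474061e-03]), 'tau': array([-2.89339478e-03, -3.87604129e+01,  2.38473201e+01,  5.37795514e+00,
       -3.82688188e-03,  8.72725337e-06]), 'tool_pos': array([ 0.23305066, -0.49770331,  0.23048977]), 'orientation': array([[-9.05692066e-01, -4.23935403e-01, -8.09621416e-04],
       [-4.23936165e-01,  9.05690821e-01,  1.50485382e-03],
       [ 9.53058721e-05,  1.70616197e-03, -9.99998540e-01]]), 'wrist_force': array([0.06701781, 0.56920093, 1.72365814]), 'wrist_torque': array([ 0.03591391, -0.03251107,  0.00410961]), 'finger_force': 0.0, 'finger_gap': 1.0016359710674023}
```

View pics/top0.png

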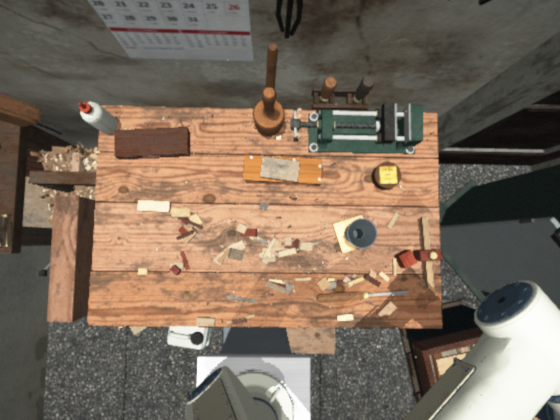

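View pics/side0.png

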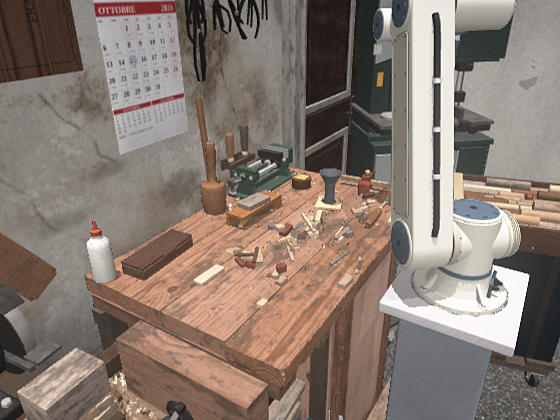

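The top view shows the rack at about (282,170), the lath at (153,206), the magazine at (360,233), the tin at (386,176), the red block near (408,258) and the dark low box at (152,142). Next I enlarge the rack and the lath.

```bash
python3 - <<'E'
import cv2,numpy as np
a=cv2.imread('pics/side0.png')[180:250,210:300]; b=cv2.imread('pics/top0.png')[140:200,130:340]
a=cv2.resize(a,None,fx=4.4,fy=4.4,interpolation=cv2.INTER_CUBIC)
b=cv2.resize(b,None,fx=3.8,fy=3.8,interpolation=cv2.INTER_CUBIC)
W=800;o=np.zeros((a.shape[0]+b.shape[0],W,3),np.uint8);o[:a.shape[0],:a.shape[1]]=a;o[a.shape[0]:,:b.shape[1]]=b
cv2.imwrite('pics/c1.png',o);print(o.shape)
E
```

```text
(536, 800, 3)
```

View pics/c1.png

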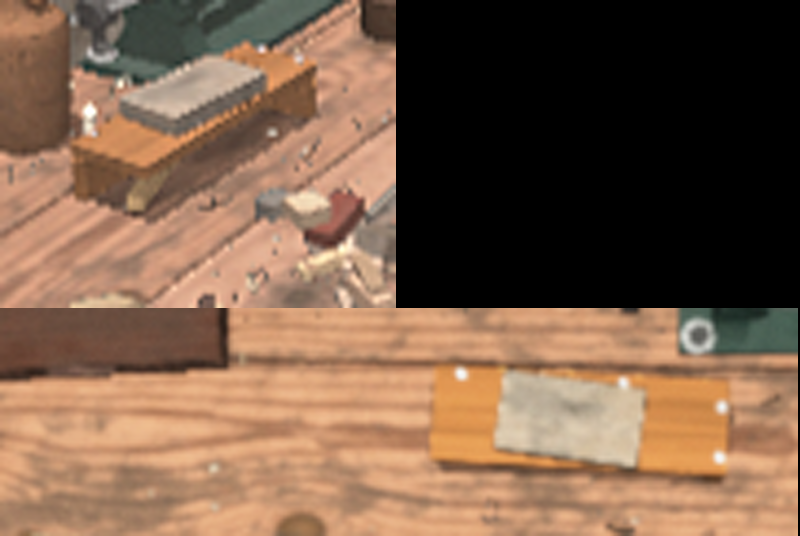

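The crop shows the peg's pale end under the rack's left end, at about side pixel (241,225), running back to about (250,217).

```bash
cat > m.py <<'E'
from h import *
L=lambda n:dict(np.load(n+'0.npz'))
T=L('top');S=L('side')
hsv=cv2.cvtColor(T['image'],cv2.COLOR_RGB2HSV)
def blob(img,lo,hi,box):
    m=cv2.inRange(img,np.array(lo),np.array(hi));k=np.zeros_like(m);x0,y0,x1,y1=box;k[y0:y1,x0:x1]=m[y0:y1,x0:x1]
    k=cv2.morphologyEx(k,cv2.MORPH_CLOSE,np.ones((3,3)))
    c=max(cv2.findContours(k,0,1)[0],key=cv2.contourArea);return c[:,0].astype(float)
def rect(s,c,z):
    p=np.array([ray(s,q,z)[:2] for q in c])*1000
    (cx,cy),(w,h),a=cv2.minAreaRect(p.astype(np.float32)); return np.round([cx,cy,w,h,a],1)
for n,px in dict(lath=(153,206),rack=(255,170),rack2=(310,172),slip=(280,168),tin=(381,170),cube=(405,262),mag=(352,225),box=(152,142)).items(): print(n,hsv[px[1],px[0]])
hs=cv2.cvtColor(S['image'],cv2.COLOR_RGB2HSV)
print('peg rows');
for y in range(214,230,1): print(y,[tuple(hs[y,x]) for x in range(236,254,2)])
E
python3 m.py | sed 's/np.uint8(\([0-9]*\))/\1/g'
python3 -c "
from m import *" >/dev/null
python3 - <<'E'
import cv2,numpy as np
b=cv2.imread('pics/top0.png')[195:275,130:450]
c=cv2.imread('pics/side0.png')[195:235,225:275]
b=cv2.resize(b,None,fx=2.5,fy=2.5,interpolation=cv2.INTER_CUBIC)
c=cv2.resize(c,None,fx=9,fy=9,interpolation=cv2.INTER_NEAREST)
o=np.zeros((560,800,3),np.uint8);o[:200]=b;o[200:560,:450]=c
cv2.imwrite('pics/c2.png',o)
E
```

```text
lath [ 23  26 252]
rack [ 14 163 224]
rack2 [ 15 162 217]
slip [ 17  51 191]
tin [ 25 130 247]
cube [  6 164 180]
mag [99 31 83]
box [ 11 101 106]
peg rows
214 [(13, 141, 212), (12, 142, 200), (13, 139, 196), (13, 140, 212), (12, 139, 214), (13, 142, 219), (13, 138, 196), (13, 130, 112), (13, 129, 119)]
215 [(12, 139, 195), (12, 138, 201), (13, 142, 213), (13, 141, 215), (13, 140, 218), (13, 139, 198), (13, 130, 108), (12, 136, 124), (11, 101, 109)]
216 [(12, 133, 113), (13, 140, 190), (13, 142, 208), (13, 141, 220), (12, 140, 210), (13, 133, 115), (12, 134, 118), (13, 121, 126), (12, 94, 106)]
217 [(12, 130, 118), (13, 131, 130), (13, 135, 153), (12, 140, 209), (12, 130, 141), (12, 133, 119), (14, 126, 113), (12, 97, 121), (10, 98, 109)]
218 [(13, 134, 116), (13, 136, 133), (12, 133, 128), (13, 136, 126), (13, 135, 117), (12, 123, 120), (15, 102, 112), (9, 94, 114), (11, 95, 113)]
219 [(12, 125, 106), (13, 136, 126), (12, 125, 126), (12, 140, 133), (13, 126, 125), (14, 103, 126), (14, 101, 119), (10, 94, 111), (10, 94, 111)]
220 [(12, 132, 112), (13, 123, 118), (11, 105, 112), (14, 
[... 651 characters left out ...]

225 [(10, 88, 98), (12, 95, 113), (16, 106, 185), (15, 104, 157), (12, 98, 94), (10, 94, 98), (11, 99, 124), (11, 98, 120), (11, 96, 160)]
226 [(12, 89, 89), (12, 80, 124), (16, 103, 190), (16, 104, 160), (9, 91, 87), (11, 97, 124), (10, 99, 132), (10, 89, 117), (12, 97, 197)]
227 [(10, 97, 129), (12, 71, 130), (16, 105, 162), (15, 101, 144), (10, 100, 117), (10, 97, 137), (11, 97, 123), (10, 93, 161), (11, 95, 180)]
228 [(10, 99, 178), (9, 101, 116), (10, 98, 70), (11, 96, 96), (10, 98, 138), (10, 96, 117), (10, 98, 172), (10, 94, 203), (10, 92, 182)]
229 [(9, 102, 163), (9, 101, 172), (10, 104, 145), (10, 98, 158), (10, 93, 118), (11, 97, 155), (11, 98, 213), (10, 94, 182), (10, 91, 185)]
```

View pics/c2.png

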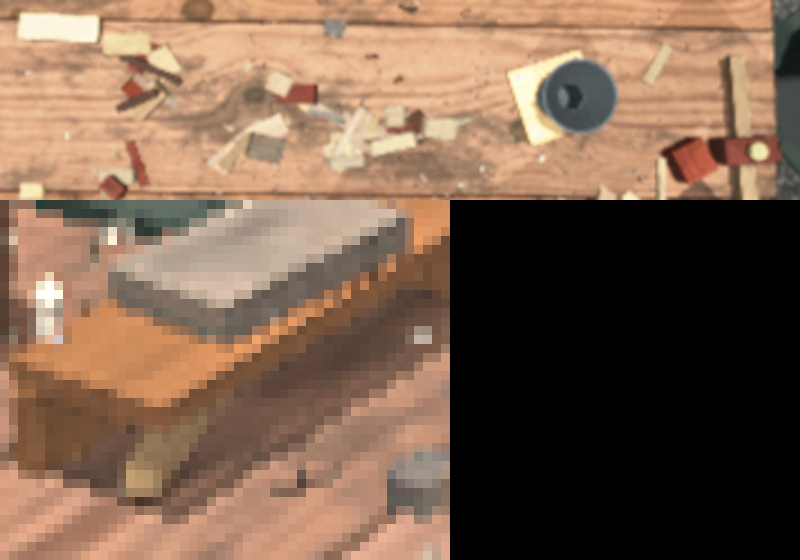

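Peg end face: side px about (239–243, 221–228), with its body running up-right to about (248,217). Lath is white at top px (137–170, 200–212). The red block is at (406,258), with another red item beside it.

```bash
cat > m2.py <<'E'
from m import *
print('----')
c=blob(hsv,(10,140,150),(20,255,255),(240,150,326,192)); print('rack',rect(T,c,.047))
c=blob(hsv,(15,10,200),(35,90,255),(134,196,171,215)); print('lath',rect(T,c,.012),len(c))
p=np.array([ray(T,q,.012)[:2] for q in c]);print('lathbox px',c.min(0),c.max(0))
c=blob(hsv,(90,15,40),(125,120,160),(335,210,385,255)); (u,v),rad=cv2.minEnclosingCircle(c.astype(np.float32)); X=ray(T,(u,v),.124);E=ray(T,(u+rad,v),.124);print('mag',X*1000,np.hypot(*(E-X)[:2])*1000)
c=blob(hsv,(0,110,110),(10,255,255),(398,248,413,268)); print('cube',rect(T,c,.046))
c=blob(hsv,(20,90,100),(32,255,255),(370,160,402,190)); print('tin',rect(T,c,.04))
c=blob(hsv,(5,40,30),(20,255,140),(110,120,195,162)); print('box',rect(T,c,.04))
hm=cv2.inRange(hs,np.array((14,95,112)),np.array((18,112,200)));ys,xs=np.nonzero(hm[214:230,236:254]);
for y in sorted(set(ys)): print(y+214,xs[ys==y]+236)
for q in [(239.5,228),(242.8,228),(239.5,221.5),(248.5,217.5),(244,224.5)]:
  print(q,[np.round(ray(S,q,z)*1000,0)[:2] for z in (0,.013)])
E
python3 m2.py | sed -n '/----/,$p'
```

```text
----
rack [ 6.742e+02 -1.451e+02  7.360e+01  7.080e+01  2.000e-01]
lath [570.6 294.9  31.5  90.7   0.8] 81
lathbox px [137. 200.] [169. 211.]
mag [ 497.04771746 -272.91276018  124.        ] 38.823850331758024
cube [ 429.9 -416.8   47.1   39.6    0.6]
tin [ 666.8 -373.    49.    51.3    1. ]
box [756.2 299.2 108.7 229.8   1.1]
217 [249]
218 [248]
219 [246 247 248]
220 [244 245 246 247]
221 [241 242 243 244 245 246]
222 [240 241 242 243 244 245]
223 [239 240 241 242 243 244 245]
224 [239 240 241 242 243 244]
225 [239 240 241 242 243]
226 [239 240 241 242]
227 [239 240 241 242]
(239.5, 228) [array([663.,  34.]), array([648.,  53.])]
(242.8, 228) [array([654.,  28.]), array([639.,  48.])]
(239.5, 221.5) [array([690.,  -3.]), array([675.,  17.])]
(248.5, 217.5) [array([682., -42.]), array([666., -21.])]
(244, 224.5) [array([665.,   7.]), array([650.,  26.])]
```

```bash
cat > m3.py <<'E'
from m import *
print('----')
m=cv2.inRange(hsv,np.array((10,120,120)),np.array((20,255,255)));k=np.zeros_like(m);k[150:190,240:326]=m[150:190,240:326]
k=cv2.morphologyEx(k,cv2.MORPH_OPEN,np.ones((3,3)))
ys,xs=np.nonzero(k);print(rect(T,np.c_[xs,ys],.047))
for q in [(244,155.8),(243.2,180),(321.6,184.5),(322.1,159)]: print('corner',np.round(ray(T,q,.047)*1000))
c=blob(hsv,(12,20,130),(30,100,230),(258,152,304,186));print('slip',rect(T,c,.064))
for q in [(242.8,228.3),(248.5,219.7)]: print('peg bottom edge',np.round(ray(S,q,0)*1000))
for q in [(239,222.7),(241.3,220.7)]: print('peg top?',np.round(ray(S,q,.013)*1000))
for X in [(.66,.04,.034),(.63,.04,.034)]: print(proj(S,X))
E
python3 m3.py | sed -n '/----/,$p'
```

```text
----
[676.1 -73.  239.   78.6  87.8]
corner [712.  37.  47.]
corner [643.  38.  47.]
corner [ 634. -182.   47.]
corner [ 707. -183.   47.]
slip [675.1 -63.2 104.8  62.2  83.3]
peg bottom edge [653.  30.   0.]
peg bottom edge [672. -29.   0.]
peg top? [671.  25.  13.]
peg top? [673.  10.  13.]
[238.62074702 219.56788761]
[246.31227886 221.8280465 ]
```

Rack origin is about (0.671, -0.072) with yaw -0.03. Peg: ends about (0.658, 0.032) and (0.683, -0.044), so its middle sits 66 mm left, in agreement with the brief. Plan: grip the lath at its +y end, reach under from the front at the right of the peg's inner end, and rake it out to the left.

```bash
python3 nudge.py '[[0,0,0,-0.125],[0,0,0,-0.125],[0,0,0,-0.125],[0,0,0,-0.125],[0,0,0,-0.125],[0,0,0,-0.125],[0,0,0,-0.125],[0,0,0,-0.125],[0,0,0,-0.125],[-0.037,-0.015,0,0],[-0.037,-0.015,0,0],[-0.037,-0.015,0,0],[-0.037,-0.015,0,0],[-0.037,-0.015,0,0],[-0.037,-0.015,0,0],[-0.037,-0.015,0,0],[-0.037,-0.015,0,0],[-0.037,-0.015,0,0],[-0.037,-0.015,0,0]]' 0.7 30
python3 -c "
from h import *
o=r.observe();print(o['joints'],o['tool_pos'],o['orientation'])
from m3 import *
c=blob(hsv,(15,10,200),(35,90,255),(134,196,171,215));print(cv2.fitLine(np.array([ray(T,q,.012)[:2] for q in c],np.float32),2,0,.01,.01).T)" | grep -v -e peg -e corner | sed -n '1,7p;$p'
```

```text
clock: 1.68
tool_pos: [0.3861, -0.1273, 0.2312]
orientation: [[-0.008, -1.0, 0.0], [-1.0, 0.008, 0.0], [-0.0, -0.0, -1.0]]
wrist_force: [1.4, -0.1, -0.6]
finger_gap: 0.695
finger_force: 0.0
[ 7.08154938e-02 -3.37715865e-02 -2.22602437e-01 -2.09758986e-04
 -1.38190806e+00 -7.87227610e-02] [ 0.38608555 -0.12732653  0.23123686] [[-7.94655904e-03 -9.99968425e-01  4.26967704e-05]
 [-9.99968404e-01  7.94656782e-03  2.09574462e-04]
 [-2.09907138e-04 -4.10300255e-05 -9.99999977e-01]]
lath [ 23  26 252]
rack [ 14 163 224]
rack2 [ 15 162 217]
[[0.0269579  0.9996366  0.5705223  0.29548836]]
```

```bash
python3 nudge.py '[[-0.038,-0.015,0,0],[-0.038,-0.015,0,0],[-0.038,-0.015,0,0],[-0.038,-0.015,0,0],[-0.038,-0.015,0,0],[-0.038,-0.015,0,0],[-0.038,-0.015,0,0],[-0.038,-0.015,0,0],[-0.038,-0.015,0,0],[-0.038,-0.015,0,0],[-0.038,-0.015,0,0],[-0.038,-0.015,0,0.02],[0,0,0.04,0],[0,0,0.04,0],[0,0,0.04,0],[0,0,0.04,0],[0,0,0,0]]'
```

```text
clock: 3.1
tool_pos: [0.5642, 0.3219, 0.0611]
orientation: [[-0.029, -0.999, -0.015], [-1.0, 0.03, -0.009], [0.01, 0.015, -1.0]]
wrist_force: [-2.2, -1.1, -1.5]
finger_gap: 0.699
finger_force: 0.0
```

```bash
python3 nudge.py '[[0,0,0.03,0],[0,0,0.015,0],[0,0,0,0],[0,0,0,0],[0,0,0,0]]'
```

```text
clock: 3.52
tool_pos: [0.5712, 0.3261, 0.0291]
orientation: [[-0.028, -1.0, 0.003], [-1.0, 0.028, 0.002], [-0.002, -0.003, -1.0]]
wrist_force: [-0.3, -0.5, 0.9]
finger_gap: 0.7
finger_force: 0.0
```

```bash
python3 nudge.py '[[-0.002,0,0.013,0],[0,0,0.012,0],[0,0,0,0],[0,0,0,0]]'; python3 nudge.py '[[0,0,0,0],[0,0,0,0],[0,0,0,0],[0,0,0,0],[0,0,0,0],[0,0,0,0]]' 0.0 50; python3 nudge.py '[[0,0,-0.03,0],[0,0,-0.04,0],[0,0,-0.04,0],[0,0,0,0],[0,0,0,0]]'
```

```text
clock: 3.85
tool_pos: [0.5697, 0.327, 0.0014]
orientation: [[-0.028, -1.0, -0.0], [-1.0, 0.028, -0.001], [0.001, 0.0, -1.0]]
wrist_force: [-0.1, 0.3, 0.7]
finger_gap: 0.701
finger_force: 0.0
clock: 4.35
tool_pos: [0.5705, 0.3277, 0.0025]
orientation: [[-0.028, -1.0, 0.002], [-1.0, 0.028, 0.001], [-0.001, -0.002, -1.0]]
wrist_force: [0.5, -0.1, 6.8]
finger_gap: 0.331
finger_force: 49.8
clock: 4.77
tool_pos: [0.5711, 0.3283, 0.1144]
orientation: [[-0.028, -1.0, 0.005], [-1.0, 0.028, 0.004], [-0.004, -0.004, -1.0]]
wrist_force: [-0.4, 0.5, -2.6]
finger_gap: 0.332
finger_force: 49.4
```

```bash
python3 nudge.py '[[0,0,0,-0.12],[0,0,0,-0.12],[0,0,0,-0.12],[0,0,0,-0.12],[0,0,0,-0.12],[0,0,0,-0.12],[0,0,0,-0.12],[0,0,0,-0.12],[0,0,0,-0.12],[0,0,0,-0.12],[0,0,0,-0.12],[0,0,0,-0.12],[0,0,0,-0.12],[0,0,0,-0.12],[0,0,0,-0.12],[0,0,0,0]]';python3 nudge.py '[[-0.009,0.037,0,0],[-0.009,0.037,0,0],[-0.009,0.037,0,0],[-0.009,0.037,0,0],[-0.009,0.037,0,0],[-0.009,0.037,0,0],[-0.009,0.037,0,0],[-0.009,0.037,0,0],[-0.009,0.037,0,0],[-0.009,0.037,0,0],[-0.009,0.037,0,0],[0,0,0,0],[0,0,0,0],[0,0,0,0]]'
```

```text
clock: 6.1
tool_pos: [0.569, 0.3267, 0.1094]
orientation: [[0.979, 0.204, -0.003], [0.204, -0.979, -0.002], [-0.003, 0.001, -1.0]]
wrist_force: [0.8, 0.5, -0.7]
finger_gap: 0.334
finger_force: 49.3
clock: 7.27
tool_pos: [0.5537, -0.0914, 0.1105]
orientation: [[0.98, 0.197, -0.001], [0.197, -0.98, 0.0], [-0.001, -0.001, -1.0]]
wrist_force: [-1.1, 0.3, -0.8]
finger_gap: 0.333
finger_force: 49.5
```

```bash
python3 - <<'E'
from h import *
o=r.observe();print(o['tool_pos'],np.arctan2(o['orientation'][1,0],o['orientation'][0,0]))
s=snap('top');g=snap('side')
a=s['image'][120:280,200:340];b=g['image'][160:300,200:330]
o=np.zeros((600,800,3),np.uint8);a=cv2.resize(a,(350,400));b=cv2.resize(b,(446,480));o[:400,:350]=a;o[:480,352:798]=b
cv2.imwrite('pics/c3.png',o[:480,:,::-1])
E
```

```text
[ 0.55367038 -0.0913669   0.11048743] 0.19787055874649828
```

View pics/c3.png

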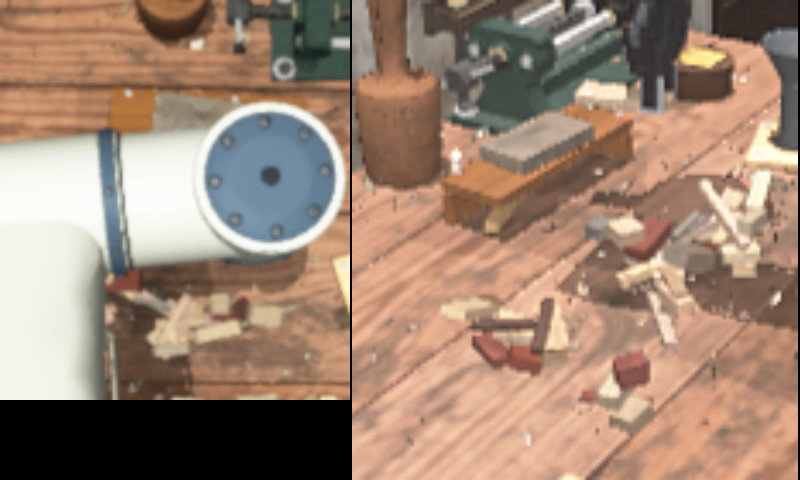

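The lath is held level above the rack's front, its tip at about crop (600,90). The peg end is still at crop (495,215). Chips start at about crop (590,230), so I check where those lie.

```bash
python3 - <<'E'
from h import *
S=dict(np.load('side0.npz'))
for c in [(590,237),(640,260),(670,225),(690,270),(735,275),(765,190),(700,180),(755,125)]:
    q=(200+(c[0]-352)*130/446,160+c[1]*140/480); print(c,np.round(ray(S,q,0)[:2]*1000))
E
```

```text
(590, 237) [577. -10.]
(640, 260) [514.   4.]
(670, 225) [525. -69.]
(690, 270) [466.  -4.]
(735, 275) [428. -17.]
(765, 190) [ 482. -181.]
(700, 180) [ 548. -167.]
(755, 125) [ 563. -315.]
```

```bash
python3 nudge.py '[[0,0.005,0.03,0],[0,0,0.03,0],[0,0,0.02,0],[0,0,0.015,0],[0,0,0,0],[0,0,0,0],[0,0,0,0]]'; python3 nudge.py '[[0.015,0,0,0],[0.015,0,0,0],[0.015,0,0,0],[0,0,0,0],[0,0,0,0],[0,0,0,0]]'
```

```text
clock: 7.95
tool_pos: [0.5562, -0.0956, 0.0175]
orientation: [[0.98, 0.201, 0.002], [0.201, -0.98, -0.0], [0.002, 0.001, -1.0]]
wrist_force: [0.1, 0.5, -0.1]
finger_gap: 0.334
finger_force: 49.5
clock: 8.45
tool_pos: [0.5994, -0.0871, 0.0171]
orientation: [[0.98, 0.2, 0.001], [0.2, -0.98, 0.0], [0.001, 0.0, -1.0]]
wrist_force: [-0.0, -0.5, 0.5]
finger_gap: 0.332
finger_force: 49.5
```

```bash
python3 nudge.py '[[0,0,0.012,0],[0.012,0,0,0],[0,0,0,0],[0,0,0,0],[0,0,0,0]]'; python3 nudge.py '[[-0.001,-0.008,0,0],[-0.001,-0.008,0,0],[-0.001,-0.008,0,0],[0,0,0,0],[0,0,0,0]]';  python3 - <<'E'
from h import *
g=snap('side');b=cv2.resize(g['image'][195:240,225:285],(800,600),interpolation=cv2.INTER_CUBIC)
cv2.imwrite('pics/c4.png',b[:,:,::-1])
E
```

```text
clock: 8.87
tool_pos: [0.6107, -0.0849, 0.0048]
orientation: [[0.98, 0.2, 0.0], [0.2, -0.98, 0.0], [0.001, 0.0, -1.0]]
wrist_force: [-0.1, 0.5, -0.2]
finger_gap: 0.334
finger_force: 49.5
clock: 9.28
tool_pos: [0.6031, -0.0611, 0.0045]
orientation: [[0.98, 0.201, 0.0], [0.201, -0.98, -0.0], [0.0, 0.0, -1.0]]
wrist_force: [0.1, -0.7, -0.7]
finger_gap: 0.336
finger_force: 49.5
```

View pics/c4.png

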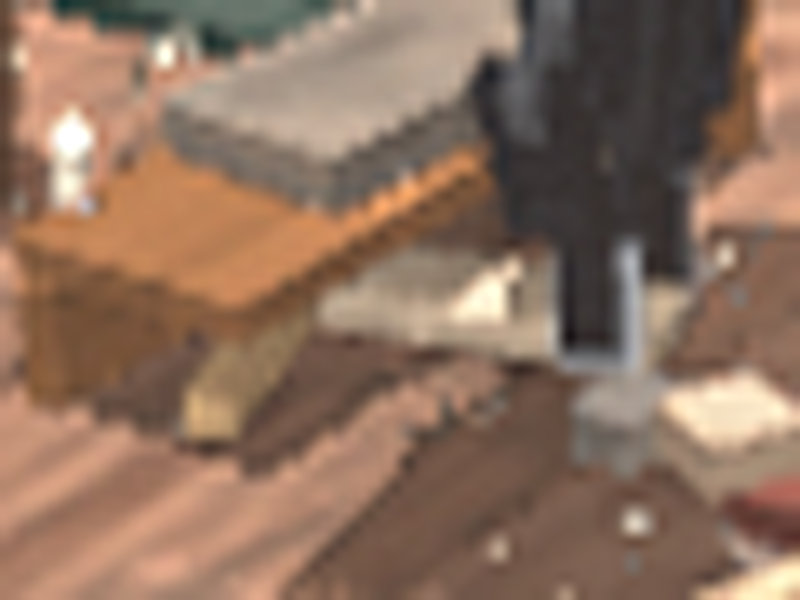

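The lath is under the board, with its near part at crop (320–690, 250–360). The peg end is still at crop (185–235, 437), side px about (239–243, 228), so it has not moved yet. I push on and track the peg's end.

```bash
cat > t.py <<'E'
from h import *
def track(box=(190,195,262,262)):
    g=snap('side');h=cv2.cvtColor(g['image'],cv2.COLOR_RGB2HSV)
    m=cv2.inRange(h,np.array((14,60,110)),np.array((24,125,255)));x0,y0,x1,y1=box
    k=np.zeros_like(m);k[y0:y1,x0:x1]=m[y0:y1,x0:x1]
    n,l,st,c=cv2.connectedComponentsWithStats(k,connectivity=8)
    for i in sorted(range(1,n),key=lambda i:-st[i,4])[:3]:
        ys,xs=np.nonzero(l==i);b=ys.max();q=(xs[ys>=b-1].mean(),b+.5)
        print(st[i],'low',np.round(q,1),np.round(ray(g,q,0)[:2]*1000))
    return g,k
if __name__=='__main__': track()
E
python3 nudge.py '[[0,-0.008,0,0],[0,-0.008,0,0],[0,0,0,0],[0,0,0,0]]'; python3 t.py
```

```text
clock: 9.67
tool_pos: [0.6001, -0.0457, 0.0043]
orientation: [[0.98, 0.201, -0.0], [0.201, -0.98, -0.0], [-0.0, 0.0, -1.0]]
wrist_force: [1.3, -0.0, 0.4]
finger_gap: 0.334
finger_force: 49.5
[238 215  24  13 120] low [240.2 227.5] [663.  30.]
[226 247  25   7  99] low [238.  253.5] [573. 162.]
[256 249   6  13  46] low [258.8 261.5] [498. 166.]
```

```bash
python3 - <<'E'
from h import *
g=snap('side');b=cv2.resize(g['image'][200:240,225:280],(800,582),interpolation=cv2.INTER_CUBIC)
cv2.imwrite('pics/c5.png',b[:,:,::-1])
E
```

```text
(no output)
```

View pics/c5.png

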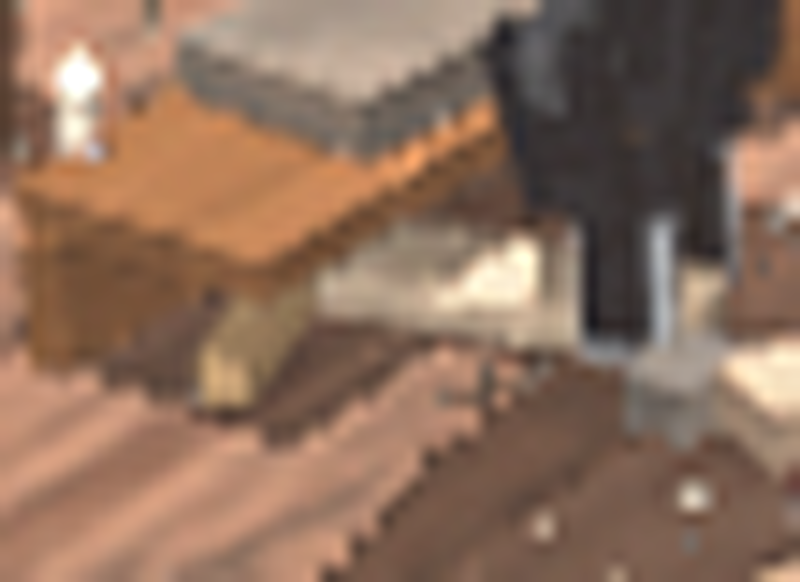

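The peg end is unmoved at crop (225,400); the lath's left side now meets the peg's right side near crop (320,310). I check this numerically.

```bash
python3 - <<'E'
from h import *
S=dict(np.load('side0.npz'))
f=lambda X:np.round((proj(S,X)-[225,200])*800/55)
print('lath corner',f((.6735,-.0153,.002)),f((.6735,-.0153,.014)),'gripend',f((.5853-.003,-.031,.002)))
for y,x in [(31,655),(-45,679)]: print('front edge',f((x/1000,y/1000,0)),f((x/1000,y/1000,.013)))
for c in [(200,405),(255,405),(320,325),(310,300),(262,290)]:
    q=(225+c[0]*55/800,200+c[1]*55/800);print(c,[np.round(ray(S,q,z)[:2]*1000) for z in(0,.013)])
E
```

```text
lath corner [303. 301.] [301. 254.] gripend [677. 370.]
front edge [248. 411.] [245. 359.]
front edge [359. 252.] [357. 202.]
(200, 405) [array([666.,  34.]), array([651.,  53.])]
(255, 405) [array([655.,  28.]), array([641.,  47.])]
(320, 325) [array([665., -11.]), array([650.,   9.])]
(310, 300) [array([675., -20.]), array([659.,   1.])]
(262, 290) [array([687., -18.]), array([671.,   2.])]
```

```bash
python3 nudge.py '[[-0.005,0.01,0,0],[-0.005,0.02,0,0],[-0.01,0.02,0,0],[0,0,0,0],[0,0,0,0]]' | head -3; cat > asc.py <<'E'
from t import *
g=snap('side');h=cv2.cvtColor(g['image'],cv2.COLOR_RGB2HSV)
S=dict(np.load('side0.npz'))
h0=cv2.cvtColor(S['image'],cv2.COLOR_RGB2HSV)
f=lambda h:cv2.inRange(h,np.array((14,60,105)),np.array((24,125,255)))|(cv2.inRange(h,np.array((0,0,105)),np.array((179,86,255)))//2)
a,b=f(h0),f(h)
for y in range(212,232): print(y,''.join('.o#'[(v+1)//128] for v in a[y,234:264]),' ',''.join('.o#'[(v+1)//128] for v in b[y,234:264]))
E
python3 asc.py
```

```text
clock: 10.18
tool_pos: [0.59, -0.1009, 0.0042]
orientation: [[0.98, 0.197, -0.0], [0.197, -0.98, -0.0], [-0.0, -0.0, -1.0]]
212 ..............................   ........................o.....
213 ..............................   ........................o.....
214 ..............................   ........................o.....
215 ..............................   ........................o.....
216 ..............................   ...........................ooo
217 ..............................   ..............................
218 ..............................   ..............................
219 ..............................   ..............................
220 ............................oo   ............................oo
221 ...........................ooo   ...........................ooo
222 .......................o...o..   ...........................o..
223 ..............................   ...............o..............
224 ............................o.   ........................o...o.
225 ............................o.   ........................o..oo.
226 ....o......................o..   .....................o.....o..
227 ....o................o........   ....o................o.o......
228 ..............................   ..............................
229 ..............................   ..............................
230 ..............................   ..............................
231 ..............................   ..............................asc.py:7: RuntimeWarning: overflow encountered in scalar add
  for y in range(212,232): print(y,''.join('.o#'[(v+1)//128] for v in a[y,234:264]),' ',''.join('.o#'[(v+1)//128] for v in b[y,234:264]))
```

```bash
sed -i 's/(v+1)/(int(v)+1)/g' asc.py; python3 asc.py
```

```text
212 ..............................   ........................o#####
213 ..............................   ........................o#####
214 ..............................   ........................######
215 ..............................   ........................o#####
216 ..............................   ..........................ooo#
217 ...............#..............   ..............................
218 .............##...............   .............##...............
219 ...........####...............   ...........###................
220 ..........####..............oo   .......##.####..............oo
221 .......######..............ooo   ......#######...............oo
222 ......######...........o...o..   ......######............o.oo..
223 .....#######..................   .....######................o..
224 .....######.................o.   ....#######.............o...o.
225 .....#####..................o.   ....######..............o..oo.
226 ....o####..................o..   ....#####............o.....o..
227 ....o####............o........   ....o###.............o.o......
228 ..............................   ..............................
229 ..............................   ..............................
230 ..............................   ..............................
231 ..............................   ..............................
```

The earlier push slid past the front of the peg's inner end and shifted it about 3 mm back. I retry with less yaw and the tip deeper.

```bash
python3 nudge.py '[[0,0,0,0.1],[0.01,0.005,0,0],[0.01,0,0,0],[0.005,0,0,0],[0,0,0,0],[0,0,0,0],[0,0,0,0]]'
```

```text
clock: 10.87
tool_pos: [0.6154, -0.1014, 0.0041]
orientation: [[0.995, 0.101, -0.001], [0.101, -0.995, 0.0], [-0.001, -0.0, -1.0]]
wrist_force: [0.5, 0.2, 0.3]
finger_gap: 0.339
finger_force: 49.5
```

```bash
python3 nudge.py '[[0.001,-0.01,0,0],[0.001,-0.01,0,0],[0.001,-0.01,0,0],[0,-0.006,0,0],[-0.001,-0.006,0,0],[-0.001,-0.006,0,0],[0,0,0,0],[0,0,0,0]]'; python3 asc.py
```

```text
clock: 11.53
tool_pos: [0.6119, -0.0535, 0.0044]
orientation: [[0.995, 0.102, 0.0], [0.102, -0.995, -0.0], [0.0, 0.0, -1.0]]
wrist_force: [0.0, -0.3, -0.5]
finger_gap: 0.335
finger_force: 49.5
212 ..............................   ..............................
213 ..............................   .....................#ooo.....
214 ..............................   ....................#o###o#o..
215 ..............................   ..................#o########..
216 ..............................   ................############..
217 ...............#..............   ...............#o###########o.
218 .............##...............   .............###########oo##o.
219 ...........####...............   ...........##.o#############o.
220 ..........####..............oo   ......###.###......oo#######o.
221 .......######..............ooo   .....#######............oo##o.
222 ......######...........o...o..   .....######.................oo
223 .....#######..................   ....######....................
224 .....######.................o.   ...#######..................o.
225 .....#####..................o.   ..#######...............o.ooo.
226 ....o####..................o..   .#o#####..................oo..
227 ....o####............o........   .######..............o........
228 ..............................   .#####........................
229 ..............................   .#####........................
230 ..............................   ...##.........................
231 ..............................   ..............................
```

It is working: the peg's end moved from row 228 to row 231. I continue.

```bash
sed -i 's/range(212,232)/range(212,246)/; s/234:264/214:264/g; s/a\[y,214:264\]/a[y,0:1]/' asc.py
python3 nudge.py '[[-0.001,-0.008,0,0],[-0.001,-0.008,0,0],[-0.001,-0.008,0,0],[0,0,0,0],[0,0,0,0]]'|head -4; python3 asc.py
```

```text
clock: 12.0
tool_pos: [0.6065, -0.0296, 0.0043]
orientation: [[0.995, 0.102, -0.0], [0.102, -0.995, -0.0], [-0.0, 0.0, -1.0]]
wrist_force: [0.3, -0.4, -0.7]
212 o   ..................................................
213 o   ..................................................
214 o   ..................................................
215 o   .....o............................................
216 o   .....o...............................#oo..........
217 o   ...o...............................#oo####oo......
218 o   ...o.ooo.........................############o....
219 o   ..oo...........................##############o....
220 o   .........................###.##o#########oo##o....
221 o   ........................###############oooo##o....
222 o   .......................#######.##############o....
223 o   ......................########....o##########o....
224 o   .....................########..........oo#####....
225 o   ....................#o######................ooo.oo
226 o   ...................#o######....................ooo
227 o   ..................#o######...............o........
[... 362 characters left out ...]
 ..................................................
235 .   ................................................o.
236 .   ................................................#.
237 .   ............................o.....................
238 .   .........................ooo......................
239 .   .......................o.ooo......................
240 .   ......................oooooo......................
241 .   ...............o.......oooo.................#o....
242 .   .......................o...................o#o....
243 .   ..................................................
244 .   ..................................................
245 .   ..................................................
```

```bash

python3 nudge.py '[[-0.001,-0.008,0,0],[-0.001,-0.008,0,0],[-0.001,-0.008,0,0],[0,0,0,0],[0,0,0,0]]'|head -4; python3 asc.py; python3 - <<'E'
from h import *
S=dict(np.load('side0.npz'))
for q in [(235.5,233),(243.5,223.5)]:print(np.round(ray(S,q,0)*1000))
E
```

```text
clock: 12.47
tool_pos: [0.6011, -0.006, 0.0044]
orientation: [[0.995, 0.102, 0.0], [0.102, -0.995, 0.0], [0.0, -0.0, -1.0]]
wrist_force: [0.3, 0.5, 0.3]
212 o   ..................................................
213 o   ..................................................
214 o   ..................................................
215 o   .....o............................................
216 o   .....o............................................
217 o   ...o..............................................
218 o   ...o..oo..........................................
219 o   ..oo............................##oooo............
220 o   ..............................#o#########.......oo
221 o   ..........................##o#o########o#o#.....o.
222 o   ........................#.############oo###.....oo
223 o   ......................##############oooo###.....oo
224 o   .....................##############ooooo###.....oo
225 o   ....................#o#################oo##.....oo
226 o   ..................#########....oo##########.....oo
227 o   .................#########..........o######.....oo
228
[... 392 characters left out ...]
.................
235 .   ...........#####................o...............o.
236 .   ............###................................o#.
237 .   ...........................o......................
238 .   .........................o.o......................
239 .   ......................ooooo.......................
240 .   ................o...o.oo.oo.......................
241 .   .......................oooo.................#o....
242 .   ...........................................o#o....
243 .   ..................................................
244 .   ..................................................
245 .   ..................................................
[654.  67.   0.]
[670.   2.   0.]
```

```bash

python3 nudge.py '[[-0.001,-0.009,0,0],[-0.001,-0.009,0,0],[-0.001,-0.009,0,0],[0,0,0,0],[0,0,0,0]]'|head -4; python3 nudge.py '[[-0.003,0.02,0,0],[-0.03,0.02,0,0],[-0.04,0.01,0,0],[-0.02,0,0,0],[0,0,0,0],[0,0,0,0]]'|head -4;python3 asc.py
```

```text
clock: 12.93
tool_pos: [0.5953, 0.0206, 0.0043]
orientation: [[0.995, 0.102, -0.0], [0.102, -0.995, -0.0], [-0.0, -0.0, -1.0]]
wrist_force: [-0.4, -0.2, -1.1]
clock: 13.43
tool_pos: [0.5079, -0.0397, 0.0051]
orientation: [[0.995, 0.101, 0.001], [0.101, -0.995, -0.0], [0.001, 0.0, -1.0]]
wrist_force: [0.9, -0.9, 0.9]
212 o   ................................................##
213 o   ...............................................###
214 o   ..............................................####
215 o   .....o......................................oo###o
216 o   .....o.....................................o####oo
217 o   ...o......................................o###oooo
218 o   ...o.ooo.................................o###ooooo
219 o   ..oo....................................o###oooooo
220 o   .......................................o#oooooooo#
221 o   .......................................o##oooooo##
222 o   .......................................o##########
223 o   .......................................##########.
224 o   ...........................................ooo##o.
225 o   .......
[... 523 characters left out ...]
 ........##oo######.............................o..
235 .   .......#ooo#####................................o.
236 .   ......#oo######.................................o.
237 .   ......########.............o......................
238 .   ......######.............ooo......................
239 .   ......#####...........oooooo......................
240 .   ........##...........ooo.oo.......................
241 .   ........................o.o.................oo....
242 .   .......................o....................#o....
243 .   ..................................................
244 .   ..................................................
245 .   ..................................................
```

The peg now lies wholly left of the rack. I lift the strip and lay it down in the clear area at the left.

```bash

python3 nudge.py '[[0,0,-0.04,0],[0,0,-0.04,0],[0.008,-0.034,0,0],[0.008,-0.034,0,0],[0.008,-0.034,0,0],[0.008,-0.034,0,0],[0.008,-0.034,0,0],[0.008,-0.034,0,0],[0.008,-0.034,0,0],[0.008,-0.034,0,0],[0.008,-0.034,0,0],[0.008,-0.034,0,0],[0,0,0.04,0],[0,0,0.03,0],[0,0,0,0],[0,0,0,0],[0,0,0,0]]'|head -4; python3 t.py; python3 -c "
from h import *
snap('side','s6.png')"
```

```text
clock: 14.9
tool_pos: [0.5546, 0.3074, 0.0158]
orientation: [[0.995, 0.101, 0.002], [0.101, -0.995, 0.0], [0.002, -0.0, -1.0]]
wrist_force: [0.5, 0.4, -0.3]
[225 247  26   7 101] low [238.  253.5] [574. 162.]
[221 226  17  13  75] low [225.8 238.5] [659. 111.]
[256 249   6  13  46] low [258.8 261.5] [498. 166.]
```

```bash

python3 nudge.py '[[0,0,0.007,0],[0,0,0.006,0],[0,0,0,0],[0,0,0,0]]'|head -4; python3 nudge.py '[[0,0,0,0],[0,0,0,0],[0,0,0,0],[0,0,0,0]]' 0.6; python3 nudge.py '[[0,0,-0.03,0],[0,0,-0.04,0],[0,0,-0.03,0],[0,0,-0.03,0],[-0.04,0,0,0],[-0.04,0,0,0],[-0.04,0,0,0],[0,0,0,0]]'|head -4;  python3 -c "
from h import *
s=snap('top');h=snap('side')
np.savez('top1.npz',**{k:np.array(v) for k,v in s.items()});np.savez('side1.npz',**{k:np.array(v) for k,v in h.items()})
a=cv2.resize(s['image'][140:230,130:280],(800,480));cv2.imwrite('pics/c6.png',a[:,:,::-1])
"
```

```text
clock: 15.33
tool_pos: [0.553, 0.3067, 0.001]
orientation: [[0.995, 0.101, -0.001], [0.101, -0.995, -0.001], [-0.001, 0.0, -1.0]]
wrist_force: [-0.1, -0.0, 0.5]
clock: 15.67
tool_pos: [0.5533, 0.3071, 0.0015]
orientation: [[0.995, 0.101, 0.0], [0.101, -0.995, 0.0], [0.0, -0.0, -1.0]]
wrist_force: [0.6, 0.2, 0.8]
finger_gap: 0.566
finger_force: 0.0
clock: 16.33
tool_pos: [0.4275, 0.2925, 0.1306]
orientation: [[0.995, 0.102, -0.004], [0.102, -0.995, -0.002], [-0.005, 0.001, -1.0]]
wrist_force: [-1.2, -0.8, -0.3]
```

View pics/c6.png

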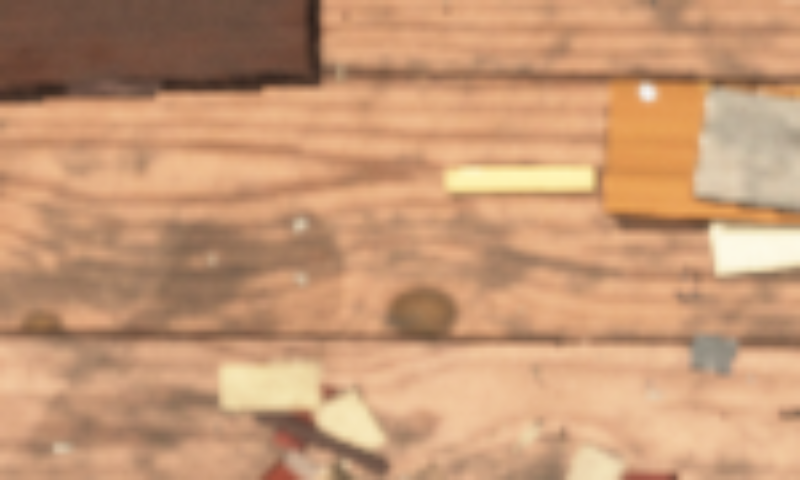

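The peg lies clear left of the rack at crop (443–597, 166–193). The strip slipped from the grip during the retreat and lies in front of the rack at crop (710+, 225–275). I measure both.

```bash
python3 - <<'E' | sed -n '/----/,$p'
import sys
from m import *
print('----')
T=dict(np.load('top1.npz'));hsv=cv2.cvtColor(T['image'],cv2.COLOR_RGB2HSV);print(hsv[173,225],hsv[187,270])
c=blob(hsv,(20,70,180),(35,255,255),(208,165,248,182));print('peg',rect(T,c,.013),c.min(0),c.max(0))
L=np.array([ray(T,q,.013)[:2] for q in c],np.float32);print(cv2.fitLine(L,2,0,.01,.01).T)
c=blob(hsv,(15,5,200),(40,100,255),(260,178,300,198));print('lath',rect(T,c,.012),c.min(0),c.max(0))
S=dict(np.load('side1.npz'))
for X in [(.62,-.02,.012),(.62,-.1,.012)]: print(proj(S,X))
E
python3 nudge.py '[[0,0,0,0]]'
```

```text
----
[ 25  73 254] [ 23  23 253]
peg [667.7  86.8  11.7  74.8   1. ] [214. 171.] [240. 175.]
[[ 0.03016201 -0.99954504  0.66754854  0.08621111]]
lath [631.1 -62.3  26.2  89.7   0.9] [263. 182.] [294. 191.]
[259.90143366 221.27165406]
[273.18746841 211.95542815]
clock: 16.52
tool_pos: [0.4343, 0.2954, 0.1319]
orientation: [[0.995, 0.102, 0.001], [0.102, -0.995, 0.001], [0.001, -0.001, -1.0]]
wrist_force: [0.0, 0.7, 0.4]
finger_gap: 0.601
finger_force: 0.0
```

```bash

python3 nudge.py '[[0,0,0,0.12],[0,0,0,0.12],[0,0,0,0.12],[0,0,0,0.12],[0,0,0,0.12],[0,0,0,0.12],[0,0,0,0.12],[0,0,0,0.12],[0,0,0,0.12],[0,0,0,0.12],[0,0,0,0.12],[0,0,0,0.12],[0,0,0,0.12],[0,0,0,0.083],[0.03,-0.03,0,0],[0.03,-0.03,0,0],[0.03,-0.03,0,0],[0.03,-0.03,0,0],[0.03,-0.03,0,0],[0,0,0,0]]'|head -4; python3 nudge.py '[[0.02,-0.03,0,0],[0.02,-0.03,0,0],[0,-0.015,0,0],[0,0,0.03,0],[0,0,0.03,0],[0,0,0.02,0],[0,0,0,0],[0,0,0,0],[0,0,0,0]]'
```

```text
clock: 18.18
tool_pos: [0.5905, 0.1464, 0.1302]
orientation: [[0.023, -1.0, 0.001], [-1.0, -0.023, -0.002], [0.002, -0.001, -1.0]]
wrist_force: [-0.3, 1.0, -0.2]
clock: 18.93
tool_pos: [0.6632, 0.1141, 0.0528]
orientation: [[0.029, -1.0, 0.003], [-1.0, -0.029, -0.0], [0.0, -0.003, -1.0]]
wrist_force: [0.4, -0.6, 0.2]
finger_gap: 0.598
finger_force: 0.0
```

```bash

python3 nudge.py '[[0.006,-0.004,0.02,0],[0,0,0.02,0],[0,0,0.01,0],[0,0,0,0],[0,0,0,0],[0,0,0,0]]'|head -4; python3 nudge.py '[[0,0,0,0],[0,0,0,0],[0,0,0,0],[0,0,0,0],[0,0,0,0],[0,0,0,0],[0,0,0,0]]' 0.0 40;  python3 nudge.py '[[0,0,-0.03,0],[0,0,-0.04,0],[0,0,-0.04,0],[0,0,-0.04,0],[0,0,0,0],[0,0,0,0]]'
```

```text
clock: 19.43
tool_pos: [0.667, 0.1087, 0.0033]
orientation: [[0.03, -1.0, 0.003], [-1.0, -0.03, 0.001], [-0.0, -0.003, -1.0]]
wrist_force: [-0.3, 0.9, 0.5]
clock: 20.02
tool_pos: [0.6663, 0.1085, 0.0022]
orientation: [[0.029, -1.0, 0.002], [-1.0, -0.029, 0.0], [-0.0, -0.002, -1.0]]
wrist_force: [-0.4, 0.2, 5.8]
finger_gap: 0.136
finger_force: 40.9
clock: 20.52
tool_pos: [0.6671, 0.1087, 0.1544]
orientation: [[0.029, -1.0, 0.006], [-1.0, -0.029, 0.002], [-0.002, -0.006, -1.0]]
wrist_force: [-1.0, 0.0, -0.9]
finger_gap: 0.14
finger_force: 40.2
```

```bash

python3 nudge.py '[[0.03,0.018,0,0],[0.03,0.018,0,0],[0.03,0.018,0,0],[0.03,0.018,0,0],[0.03,0.018,0,0],[0.03,0.018,0,0],[0.03,0.018,0,0],[0.03,0.018,0,0],[0.03,0.018,0,0],[0.03,0.018,0,0],[0,0,0,0],[0,0,0,0],[0,0,0,0],[0,0,0,0]]' - 25;python3 -c "
from h import *
o=r.observe();print(o['joints'])
s=snap('side')['image'][140:240,290:390]
cv2.imwrite('pics/c7.png',cv2.resize(s,(600,600),interpolation=cv2.INTER_CUBIC)[:,:,::-1])"
```

```text
clock: 21.68
tool_pos: [0.4945, -0.1961, 0.1504]
orientation: [[0.03, -1.0, -0.001], [-1.0, -0.03, 0.0], [-0.0, 0.001, -1.0]]
wrist_force: [0.1, -0.8, -0.2]
finger_gap: 0.134
finger_force: 40.2
[-8.33541282e-02  2.59532191e-01 -9.42805934e-02 -3.50637069e-04
 -1.21841192e+00  1.13156115e-01]
```

View pics/c7.png

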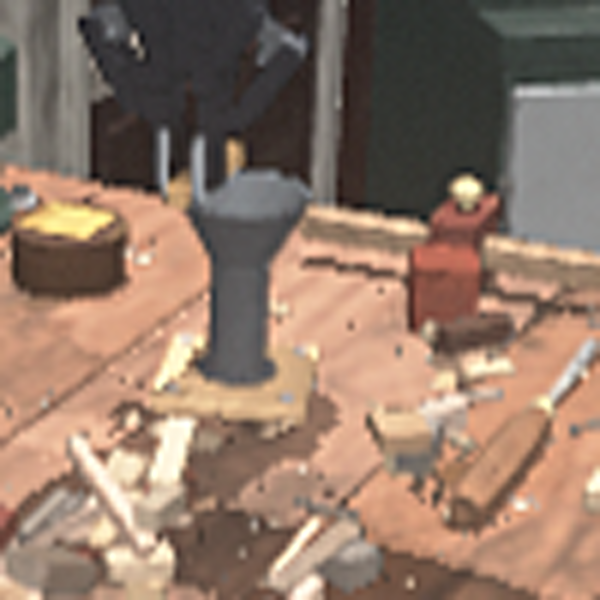

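The peg is held level, its near end at crop (180,190) and its far part at (235,155), just beside the funnel's rim. Now I press it on the rim to tilt it.

```bash

python3 nudge.py '[[0,-0.002,0.018,0],[0,0,0.005,0],[0,0,0.004,0],[0,0,0.004,0],[0,0,0.004,0],[0,0,0,0]]' 0.0 22; python3 nudge.py '[[0,0,0.005,0],[0,0,0.005,0],[0,0,0.005,0],[0,0,0,0]]'
```

```text
clock: 22.23
tool_pos: [0.4973, -0.1956, 0.1174]
orientation: [[0.031, -1.0, 0.002], [-1.0, -0.031, 0.001], [-0.0, -0.002, -1.0]]
wrist_force: [-1.3, 5.9, 8.9]
finger_gap: 0.137
finger_force: 43.5
clock: 22.57
tool_pos: [0.4975, -0.1962, 0.1025]
orientation: [[0.031, -1.0, 0.002], [-1.0, -0.031, -0.001], [0.001, -0.002, -1.0]]
wrist_force: [-1.1, 3.4, 8.0]
finger_gap: 0.134
finger_force: 47.3
```

```bash

python3 nudge.py '[[0,0,0.005,0],[0,0,0.005,0],[0,0,0.005,0],[0,0,0,0]]'; cat > pegt.py <<'E'
from h import *
g=snap('side');h=cv2.cvtColor(g['image'],cv2.COLOR_RGB2HSV)
b=r.observe()['tool_pos'];u,v=proj(g,b).astype(int);print('tcp px',u,v)
m=cv2.inRange(h,np.array((13,70,100)),np.array((30,190,255)))
for y in range(v-36,v+14): print(y,''.join('.#'[int(q)//255] for q in m[y,u-20:u+25]))
E
python3 nudge.py '[[0,0,-0.03,0],[0,0,-0.03,0],[0,0,-0.02,0],[0,0,0,0],[0,0,0,0]]' 0.0 50; python3 pegt.py
```

```text
clock: 22.9
tool_pos: [0.4986, -0.1962, 0.088]
orientation: [[0.031, -1.0, 0.004], [-1.0, -0.031, -0.001], [0.001, -0.004, -1.0]]
wrist_force: [1.1, 5.2, 6.0]
finger_gap: 0.138
finger_force: 50.7
clock: 23.32
tool_pos: [0.4973, -0.1964, 0.1676]
orientation: [[0.03, -1.0, 0.003], [-1.0, -0.03, -0.0], [0.0, -0.003, -1.0]]
wrist_force: [0.1, -0.8, -0.4]
finger_gap: 0.141
finger_force: 49.6
tcp px 320 167
131 .............................................
132 .............................................
133 .............................................
134 .............................................
135 .............................................
136 .............................................
137 .............................................
138 .............................................
139 .............................................
140 .............................................
141 .............................................
142 .............................................
143 .............................................
144 .........................................
[... 1104 characters left out ...]

167 ..................###........................
168 ..................####.......................
169 ....................#........................
170 .............................................
171 .............................................
172 .............................................
173 #............................................
174 #######...................................#..
175 #########................................####
176 ##########..............................#####
177 ########..#.............................#####
178 #######..##.............................#####
179 .####...##................................#.#
180 .............................................
```

```bash
python3 - <<'E'
from h import *
s=dict(np.load('side1.npz'))
for d in (0,30,45,55):
    c,sn=np.cos(np.radians(d)),np.sin(np.radians(d));G=np.array([.4973,-.1964,.172])
    print(d,[np.round(proj(s,G+k*np.array([-.03*c,c,-sn])),1) for k in(.018,-.062,-.05)])
g=snap('side')['image'][125:185,290:370];cv2.imwrite('pics/c8.png',cv2.resize(g,(800,600),interpolation=cv2.INTER_CUBIC)[:,:,::-1])
E
```

```text
0 [array([317.7, 167.1]), array([328. , 159.8]), array([326.5, 160.9])]
30 [array([317.9, 169.4]), array([327.3, 151.7]), array([326. , 154.3])]
45 [array([318.3, 170.2]), array([326.2, 148.8]), array([325.1, 152. ])]
55 [array([318.6, 170.6]), array([325.3, 147.5]), array([324.3, 150.9])]
```

View pics/c8.png

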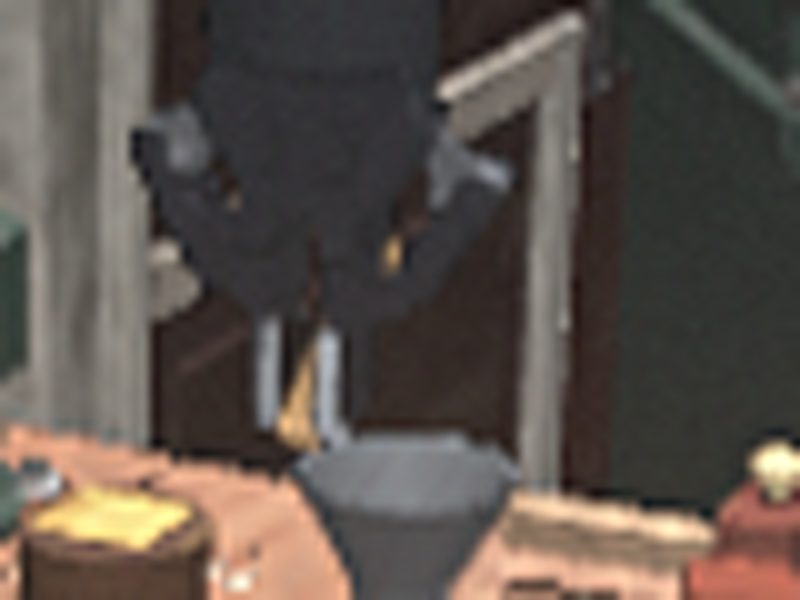

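The peg is tilted about 45°: its low end is at crop (300,445) and its high end at (392,250), matching the prediction for 45°. I move it over the throat.

```bash

python3 nudge.py '[[0.03,0.001,0,0],[0.03,0.001,0,0],[0.029,0.001,0,0],[0,0,0,0],[0,0,0,0],[0,0,0.02,0],[0,0,0.02,0],[0,0,0.007,0],[0,0,0,0],[0,0,0,0],[0,0,0,0]]'
```

```text
clock: 24.33
tool_pos: [0.4968, -0.2858, 0.1205]
orientation: [[0.03, -1.0, 0.001], [-1.0, -0.03, -0.001], [0.001, -0.001, -1.0]]
wrist_force: [1.1, -0.0, -0.6]
finger_gap: 0.138
finger_force: 49.6
```

```bash

python3 nudge.py '[[0,0,0,0],[0,0,0,0],[0,0,0,0],[0,0,0,0]]' 0.4; python3 nudge.py '[[0,0,-0.04,0],[0,0,-0.04,0],[0,0,-0.04,0],[-0.04,0,0,0],[-0.04,0,0,0],[-0.04,0,0,0],[-0.04,0,0,0],[-0.04,0,0,0],[0,0,0,0],[0,0,0,0]]'|head -3; python3 - <<'E'
from h import *
s=snap('top');h=cv2.cvtColor(s['image'],cv2.COLOR_RGB2HSV)
u,v=proj(s,(.497,-.273,.082)).astype(int);print(u,v)
m=cv2.inRange(h,np.array((12,60,70)),np.array((35,255,255)))
for y in range(v-18,v+19): print(y,''.join('.#'[int(q)//255] for q in m[y,u-24:u+24]))
m2=cv2.inRange(h,np.array((15,5,200)),np.array((40,100,255)))
print(cv2.countNonZero(m2[178:198,260:300]))
print(h[v-4:v+5:2,u-4:u+5:2].tolist(), proj(s,(.497,-.273,.124)))
E
```

```text
clock: 24.67
tool_pos: [0.4962, -0.2859, 0.1197]
orientation: [[0.029, -1.0, 0.001], [-1.0, -0.029, -0.0], [0.0, -0.001, -1.0]]
wrist_force: [0.7, 0.5, 0.6]
finger_gap: 0.403
finger_force: 0.0
clock: 25.5
tool_pos: [0.4903, -0.084, 0.2398]
orientation: [[0.033, -0.999, 0.001], [-0.999, -0.033, 0.0], [-0.0, -0.001, -1.0]]
356 233
215 .................###.###########################
216 ..................##############.####.#.########
217 ..................###########################.##
218 ..................#########..##.###..#######.##.
219 ..................#######...........##.#########
220 ...................####...............#########.
221 ...................##..................#.#######
222 .........................................#######
223 ..........................................######
224 ...........................................####.
225 ...........................................#.#.#
226 ...........................................#####
227 ............................................####
228 ............................................#.##
229 .......................
[... 903 characters left out ...]
.............##########
247 .................########...........############
248 ................############......#####.########
249 ................######################.##.##.###
250 ...............############.##########.#########
251 ...............########.###..###################
164
[[[45, 17, 121], [99, 28, 64], [96, 30, 43], [98, 27, 38], [95, 31, 50]], [[41, 16, 124], [18, 47, 92], [18, 116, 184], [20, 111, 174], [21, 36, 50]], [[30, 16, 114], [17, 126, 115], [22, 101, 244], [22, 104, 240], [20, 81, 69]], [[45, 16, 98], [17, 112, 105], [19, 116, 227], [21, 107, 235], [18, 74, 62]], [[68, 14, 75], [98, 17, 61], [18, 18, 71], [19, 76, 64], [80, 20, 38]]] [360.64629856 233.25011094]
```

The peg's small square end sits in the throat at about (358,233), so it stands in the well. I check with numbers that the strip lies flat.

```bash
python3 - <<'E' | sed -n '/----/,$p'
from m import *
print('----')
T=snap('top');S=snap('side');h=cv2.cvtColor(S['image'],cv2.COLOR_RGB2HSV);ht=cv2.cvtColor(T['image'],cv2.COLOR_RGB2HSV)
c=blob(ht,(15,5,200),(40,100,255),(255,178,300,198));b=cv2.boxPoints(cv2.minAreaRect(c.astype(np.float32)))
for q in b: 
  X=ray(T,q,.012);print(np.round(q,1),np.round(X*1000),'side top',np.round(proj(S,X),1),'bot',np.round(proj(S,[X[0],X[1],0]),1))
for y in range(202,234): print(y,''.join('#' if (v[1]<90 and v[2]>95) else '.' for v in h[y,245:295]))
print(r.observe()['clock'])
E
```

```text
----
[263.7 188.9] [623. -20.  12.] side top [259.  221.1] bot [259.1 224.4]
[264. 183.] [641. -20.  12.] side top [254.7 219.7] bot [254.9 223. ]
[293.1 184.5] [ 637. -105.   12.] side top [269.6 210.3] bot [269.7 213.4]
[292.8 190.5] [ 620. -104.   12.] side top [273.7 211.5] bot [273.8 214.7]
202 ######################............................
203 ####################..............................
204 ##################...................####.........
205 ################.....................####.........
206 ##############.........#...#.##......#.#..........
207 ############.........##.#.......#...#.............
208 ###########.....................##............#...
209 .#######..........#.###...##..................#...
210 ...###...........###########......................
211 ...............##.##########.........#............
212 .............##.############........##..........##
213 ............#..#############.....##.#..........###
214 ..........#...##############.....##.#.........####
215 ........##.#.##############..#..##...............#
216 ............##############..#
[... 262 characters left out ...]
#####..#.............######.######
222 ..#.#...#############.....####.....##.......######
223 ....#.#.###########.....##############..#...#.####
224 ..#...##....######.....#################........##
225 .............#.###....##################..........
226 ..........#.....#......#################.........#
227 ..........#.#......#...#################........##
228 .......................#################........##
229 .......................#################.......###
230 ..........................##...########.......####
231 ................................####.........#####
232 .................................#...........#####
233 ....##....................###...............######
25.65
```

```bash
python3 nudge.py '[[0,0,0,0],[0,0,0,0],[0,0,0,0]]' | head -2; python3 -c "
from bench import r
print(r.finish_job())"
```

```text
clock: 25.9
tool_pos: [0.4902, -0.0868, 0.2391]
the job is handed in; nothing more can be done
None
```

I handed the job in at 25.9 s: the peg is raked out and stands in the magazine well, and the strip, which slipped from the grip as I drew it back, lies flat along the rack's front by the final camera check; the hand-in returned no verdict.

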